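Feel the filed edge of a bent guide bar for burrs

TASK

Feel the filed top edge of the L-shaped steel bar in the checking fixture for burrs: with the closed fingertips resting lightly on the edge, stroke slowly along it in one unbroken pass from the free end of the long leg, round the bend, to the free end of the short leg, then lift off clear. The bar is sprung: it should give a little under the fingertips all the way, but never be pushed down to its stop or pulled up. Do not pick anything up, and leave the loose things around and on the fixture where they are.

Things in the scene. Friction and masses are not known exactly. Their poses are not given: they have to be found in the camera images.
- fixture: Checking fixture fixed to the bench: a grey base plate 170 (its x) x 190 (its y) x 12 high, with a dark steel L-shaped housing on it (24 wide, top at 24) out of which the bright steel bar stands, and four cap screw heads (top at 18) near the plate's corners. Origin: centre of the plate's underside. In its frame the bar's long leg runs along -y at x = -35 from y = +76 to the bend, and the short leg along +x at y = -65 from the bend to x = +61. (Lengths in mm.)
- guide_bar (a joint): How far the L-shaped bar is pressed down, in m: 0 at rest, positive downwards. The bar is a steel strip bent to an L (legs 141 and 96 long over the centre lines, 10 thick), standing on edge. It moves only up and down, as one piece, on a spring of about 0.5 N per mm without preload; its stop is at 0.012 (6 N), where its top is still 12 above the housing. Negative means pulled up out of the fixture. (Lengths in mm.)
- edge_start (a point): First point of the edge: on the long leg, 9 from its free end. All edge points lie on the middle of the bar's 10 wide top edge, 48 above the bench (30 above the screw heads, 24 above the housing round the bar) while the bar is not pressed. The frame's axes are those of the fixture. (Lengths in mm.)
- edge_long_1 (a point): Point on the long leg's top edge, 54 from its free end (45 from edge_start). (Lengths in mm.)
- edge_long_2 (a point): Point on the long leg's top edge, 98 from its free end. (Lengths in mm.)
- edge_corner (a point): Point on the top edge at the middle of the rounded bend (bend radius 18). (Lengths in mm.)
- edge_short (a point): Point on the short leg's top edge, 51 from its free end. (Lengths in mm.)
- edge_end (a point): Last point of the edge: on the short leg, 9 from its free end. (Lengths in mm.)
- nut: Hexagon nut, 22x20x10, loose, lying on the fixture's base plate inside the L. A bystander. Origin: centre of its underside. (Lengths in mm.)
- bolt: Hexagon bolt, 35x39x11 over all, loose, lying on the base plate inside the L. A bystander. Origin: centre of its underside. (Lengths in mm.)
- tin: Open round tin of screws, diameter 76, height 50, loose on the bench. A bystander. Origin: centre of its underside. (Lengths in mm.)
- bottle: Small bottle with a black cap, diameter 33, height 68, loose on the bench. A bystander. Origin: centre of its underside. (Lengths in mm.)
- square: Try square, 152x90x14, loose on the bench to the robot's right. A bystander. Origin: centre of its underside. (Lengths in mm.)
- flat_bar: Flat steel bar offcut, 43x132x8, loose on the bench to the robot's right. A bystander. Origin: centre of its underside. (Lengths in mm.)
- hammer_1: Hammer, 160x308x27, loose on the bench to the robot's right. A bystander. Origin: centre of its underside. (Lengths in mm.)

How it is judged:
On the way, in this order (a step that is already met when the one before it is completed fails the run):
1. the fingertips rest on the edge at the free end of the long leg (within 17 mm, seen from above, bar pressed by more than 0.6 mm) (horizontal distance between the grasp point and edge_start below 0.017 m and contact force between the fingers and guide_bar above 0.2 N and value of joint guide_bar between 0.0006 and 0.011 m), for 0.1 s.
2. the fingertips rest on the edge at the first third of the long leg (within 17 mm, seen from above, bar pressed by more than 0.6 mm) (horizontal distance between the grasp point and edge_long_1 below 0.017 m and contact force between the fingers and guide_bar above 0.2 N and value of joint guide_bar between 0.0006 and 0.011 m), for 0.1 s.
3. the fingertips rest on the edge at the second third of the long leg (within 17 mm, seen from above, bar pressed by more than 0.6 mm) (horizontal distance between the grasp point and edge_long_2 below 0.017 m and contact force between the fingers and guide_bar above 0.2 N and value of joint guide_bar between 0.0006 and 0.011 m), for 0.1 s.
4. the fingertips rest on the edge at the bend (within 17 mm, seen from above, bar pressed by more than 0.6 mm) (horizontal distance between the grasp point and edge_corner below 0.017 m and contact force between the fingers and guide_bar above 0.2 N and value of joint guide_bar between 0.0006 and 0.011 m), for 0.1 s.
5. the fingertips rest on the edge at the middle of the short leg (within 17 mm, seen from above, bar pressed by more than 0.6 mm) (horizontal distance between the grasp point and edge_short below 0.017 m and contact force between the fingers and guide_bar above 0.2 N and value of joint guide_bar between 0.0006 and 0.011 m), for 0.1 s.
6. the fingertips rest on the edge at the free end of the short leg (within 17 mm, seen from above, bar pressed by more than 0.6 mm) (horizontal distance between the grasp point and edge_end below 0.017 m and contact force between the fingers and guide_bar above 0.2 N and value of joint guide_bar between 0.0006 and 0.011 m), for 0.1 s.
At the end, for the whole second after the job is handed in: After the stroke the bar is back at its rest height (within 1.5 mm), and the loose things are at rest within 20 mm of where they stood (value of joint guide_bar between -0.0015 and 0.0015 m and not (distance of any of nut, bolt, tin, bottle, square, flat_bar, hammer_1 from where it was at the start of the episode above 0.02 m) and linear speed of each of nut, bolt, tin, bottle, square, flat_bar, hammer_1 below 0.02 m/s); the robot touches nothing.
It fails at once if the fingertips are lifted off (or set down on) the edge part-way along it: they hover roughly 1 to 2.5 cm above it over the middle points or the bend ((horizontal distance between the grasp point and edge_long_1 below 0.017 m and z of the grasp point in the frame of edge_long_1 between 0.028 and 0.045 m and value of joint guide_bar below 0.0003 m) or (horizontal distance between the grasp point and edge_long_2 below 0.017 m and z of the grasp point in the frame of edge_long_2 between 0.028 and 0.045 m and value of joint guide_bar below 0.0003 m) or (horizontal distance between the grasp point and edge_corner below 0.017 m and z of the grasp point in the frame of edge_corner between 0.028 and 0.045 m and value of joint guide_bar below 0.0003 m) or (horizontal distance between the grasp point and edge_short below 0.017 m and z of the grasp point in the frame of edge_short between 0.028 and 0.045 m and value of joint guide_bar below 0.0003 m)).
It fails at once if the bar is pushed down to its stop (more than 11 mm) (value of joint guide_bar above 0.011 m).
It fails at once if the bar is pulled up by more than 4 mm (value of joint guide_bar below -0.004 m).
It fails at once if a loose thing is moved or lifted by more than 20 mm (distance of any of nut, bolt, tin, bottle, square, flat_bar, hammer_1 from where it was at the start of the episode above 0.02 m).
It also fails if it takes over 48 s, if anything falls off the work surface, if the arm or the gripper's body presses on something with over 40 N, if the wrist force passes 120 N, or if a joint passes its speed limit or range.

ROBOT

A 6-joint arm with a two-finger parallel gripper is mounted at the origin on a cart in front of the work surface, level with it; the furniture and walls round the work are solid. World frame = base frame: x ahead of the robot, y to its left, z up, the work surface at z = 0. Lengths are in m, angles in rad, forces in N, time in s.
With the tool pointing down it reaches from about 0.325 to 0.775 m from the base axis. Payload 9.3 kg.
Tool frame: the origin (TCP) lies where the fingers leave the gripper's body, on its centre line; the fingertips stand 73 mm ahead of it and the grasp point (between the pads) lies 54 mm ahead of it; x points along the fingers, z is the direction in which the jaws open and shut, and the axes are right-handed (so a half turn about x gives the same grasp; the last joint's range is limited). The gripper opens to 85 mm and grips with 20 to 120 N. Pads are 22 mm wide; open, the fingers measure 114 mm over their backs; the gripper's body (76 mm by 85 mm) begins 54 mm behind the grasp point. The pads swing forward as they close: fully open they stand 13 mm farther back than shut.
Start: joints at [-1.321, 0.259, 0.021, 1.334, 0, 1.418], TCP at [0.216, -0.506, 0.304] pointing down, gripper open.
Joint ranges: [-3.04, 3.04], [-0.91, 1.82], [-1.04, 1.36], [-1.92, 1.95], [-1.52, 1.45], [-3.14, 3.14]. Speed limits (rad/s): [2.22, 2.22, 2.79, 3.14, 3.14, 3.14].

INTERFACE

Orientations are given as a unit quaternion [w, x, y, z].
In Python, from cell import readout, imaging, ticket gives the robot as it stands.
- The arm moves only by the tool step_arm, never from a script. Its argument "commands" is a list of rows, each a list of 2 entries, a list of its own where there are three numbers: the shift along the tool's x, y, z in mm, then the turn, a rotation vector about the tool's x, y, z in rad. A call has 1 to 8 rows; each row is the pose to reach, as a shift and turn from the pose commanded when the call began, along the tool's axes at that moment; what a row does not reach only later rows make up. A row lasts 1/12 s, in which the tool goes at most 41.7 mm and 7.16 degrees, less where a joint would pass 70% of its speed; a pose out of reach is approached as far as the arm can. A call with a gripper value outside its range is refused whole. "fingers" is the closure, from 0 (fully open) to 1 (shut), set as the call begins (left out, the last holds). The fingers move at their own pace and stop on an object; "force" is the grip in N (left out, the last holds). Time passes only in rows, so rows that repeat a pose let the fingers close. It gives the time, the measured TCP pose, the force and the opening at its end, in the units of the state.
- readout.read_state(): the state, without advancing time (a new reading comes with each control period).
- imaging.grab_frame(name): name is "scene" or "top"; returns a dict with "frame" (400x640x3 uint8, red, green, blue), "depth" (400x640 float32, m along the optical axis (not along the pixel's ray), 0 where there is no reading), "mtx" (3x3 intrinsics, pixels), "R" (3x3) and "t" (3): a world point X has camera coordinates R X + t. Camera axes: x right, y down, z forward; pixel columns grow to the right and rows downward; lengths in m; the calibration is good to about 2 mm. A picture is of the moment at which its call begins.
- ticket.job_done(): hands the job in, once; it reports no verdict.
The state is a dict: "t": time; "joint_pos": joint angles; "joint_vel": joint speeds; "effort": joint torques, N m; "tcp_pos": TCP position; "orientation": TCP orientation; "ft_force": force on the tool from outside, world axes, zero at the start; "wrist_torque": the same for the moment, N m; "opening": finger opening in m.
Only numpy, scipy, OpenCV 4.12 (cv2) and the standard library are available. Lean on these libraries where they do the work, as an engineer would, in place of code of your own. Each camera call takes 0.05 s, during which the arm holds its last target. There are 200 camera calls.

## Working session

There is one attempt and no reset: what is moved stays moved. The work goes in short steps, Python scripts to look and compute and a tool call to move; the robot and the scene stay as the last step left them, time stands still between calls to the robot, and variables do not carry over. Pictures are saved under pics/ and viewed, about 8 in all and at most 12, crops included, and the job is handed in when it is done.

Besides the shell and the picture viewer there is one more tool, called in YAML: its name, and indented under it one key for each argument. step_arm: Moves the arm, as the interface text tells. Its arguments: {"type":"object","properties":{"commands":{"type":"array","items":{"type":"array"}},"fingers":{"type":"number"},"force":{"type":"number"}},"required":["commands"]}

```bash
mkdir -p pics; ls
python3 - <<'E'
from cell import readout, imaging
import cv2,numpy as np
s=readout.read_state();print(s)
for n in("top","scene"):
    f=imaging.grab_frame(n);np.savez(f"pics/{n}0.npz",**f)
    cv2.imwrite(f"pics/{n}0.png",f["frame"][:,:,::-1]);print(n,f["mtx"],f["R"],f["t"])
E
```

```text
pics
{'t': 0.0, 'joint_pos': array([-1.32059963e+00,  2.59194333e-01,  2.07297699e-02,  1.33370415e+00,
       -1.27222791e-05,  1.41820801e+00]), 'joint_vel': array([ 0.00147597, -0.00027659, -0.00038873,  0.00193347,  0.0011322 ,
       -0.00043353]), 'effort': array([-1.87066616e-04, -5.55644310e+01,  3.44524062e+01,  1.38026816e-02,
       -7.93907293e-05,  2.50298376e-05]), 'tcp_pos': array([ 0.21553937, -0.50579107,  0.30325235]), 'orientation': array([ 0.58954885,  0.39020007,  0.59027374, -0.38955483]), 'ft_force': array([ 0.23295677, -0.63390672, -0.30573935]), 'wrist_torque': array([0.03505721, 0.02204448, 0.00574619]), 'opening': 0.08553464661717095}
top [[500.58802466   0.         313.23079032]
 [  0.         500.58802466 202.08222293]
 [  0.           0.           1.        ]] [[-0.01364477 -0.99989576 -0.00472106]
 [-0.99537583  0.01403177 -0.0950267 ]
 [ 0.09508304  0.00340261 -0.99546353]] [-0.09497353  0.6157491   1.58357433]
scene [[427.92495149   0.         317.50450717]
 [  0.         427.92495149 199.56484868]
 [  0.           0.           1.        ]] [[-0.56340559 -0.82600385  0.01708151]
 [-0.53905696  0.35185794 -0.76525394]
 [ 0.62609244 -0.44035625 -0.64350185]] [0.27775607 0.41385397 0.89749433]
```

View pics/top0.png

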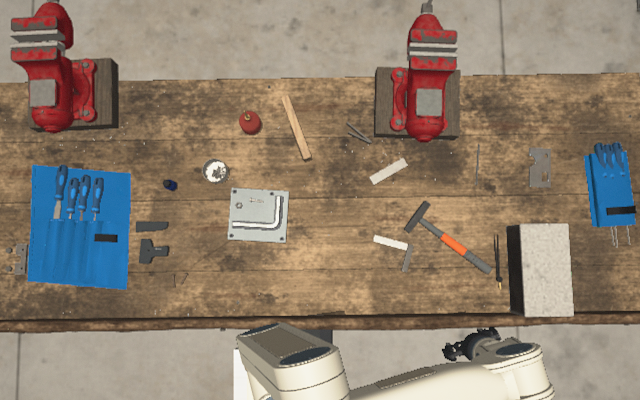

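View pics/scene0.png

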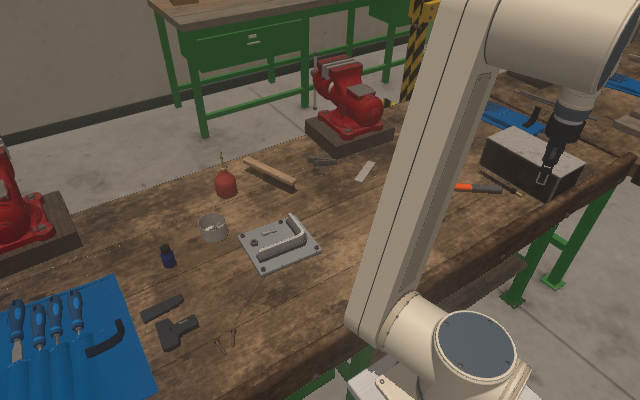

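The top view shows the fixture at cols 229–289 and rows 188–243. The long leg runs left to right at row ~229, and the bend is at about (280,228). The short leg goes up to about (281,195). The tin is at (215,171) and the bottle at (170,185). Next I'll measure the bar top.

```bash
cat > h.py <<'E'
import numpy as np,cv2
def ray(f,uv,z):
    uv=np.atleast_2d(uv).astype(float);d=np.c_[uv,np.ones(len(uv))]@np.linalg.inv(f["mtx"]).T@f["R"]
    c=-f["R"].T@f["t"];s=(z-c[2])/d[:,2];return c+s[:,None]*d
def proj(f,X):
    p=(np.atleast_2d(X)@f["R"].T+f["t"])@f["mtx"].T;return p[:,:2]/p[:,2:]
def cloud(f):
    v,u=np.mgrid[:400,:640];d=f["depth"];k=np.linalg.inv(f["mtx"])
    c=np.stack([u,v,np.ones_like(u)],-1)@k.T*d[...,None];return (c-f["t"])@f["R"]
BAR=np.array([[-35,67],[-35,22],[-35,-22],[-29.7,-59.7],[10,-65],[52,-65]])/1000
E
python3 - <<'E'
from h import *
import json
for n,(a,b,c,d) in (("top",(180,252,220,298)),("scene",(205,280,230,328))):
    f=dict(np.load(f"pics/{n}0.npz"));P=cloud(f)
    sub=np.zeros((400,640),bool);sub[a:b,c:d]=1
    z=P[...,2]
    m=sub&(z>.04)&(z<.056)
    q=P[m];print(n,"bar",m.sum(),q.min(0),q.max(0),np.median(z[m]))
    v,u=np.nonzero(m)
    pl=sub&(z>.007)&(z<.016);vv,uu=np.nonzero(pl)
    if n=="top":
        pp=np.float32(P[sub&(z>.007)&(z<.06)][:,:2]*1000)
        print("plate rect",cv2.minAreaRect(pp))
    g=f["frame"].max(2);b=sub&(f["frame"].min(2)>185);v2,u2=np.nonzero(b)
    W=ray(f,np.c_[u2,v2],.048);print("bright",b.sum(),W.min(0),W.max(0),"depth z",np.median(z[b]))
    x0,x1,y0,y1=c-5,d+5,a-5,b.shape and 0 or 0,
E
python3 - <<'E'
from h import *
t=np.load("pics/top0.npz")["frame"][180:252,220:298,::-1];s=np.load("pics/scene0.npz")["frame"][205:280,230:328,::-1]
t=cv2.resize(t,None,fx=5,fy=5,interpolation=2);s=cv2.resize(s,(400,360),interpolation=2)
cv2.imwrite("pics/c0.png",np.hstack([t,s]))
E
```

```text
top bar 227 [0.53505936 0.00225715 0.04013734] [0.68861665 0.19383462 0.05554664] 0.04735541396491785
plate rect ((575.8499755859375, 76.38914489746094), (246.26022338867188, 231.84349060058594), 89.21916961669922)
bright 1854 [ 0.49030119 -0.02032688  0.048     ] [0.66141333 0.16772649 0.048     ] depth z 0.011780701497772434
scene bar 308 [0.53411718 0.00281964 0.04002356] [0.63349016 0.15479786 0.05198358] 0.04629519710195943
bright 1 [0.5432514  0.02590842 0.048     ] [0.5432514  0.02590842 0.048     ] depth z 0.046957531053447396
```

View pics/c0.png

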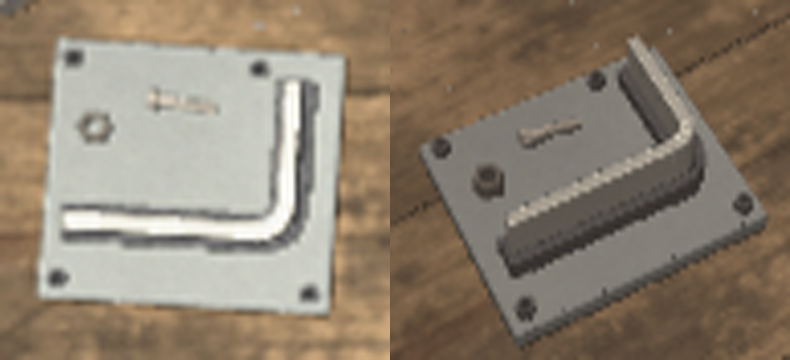

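The crop shows the bar as a white L. The long leg runs from about (62,220) to (255,227) in the crop, the bend is near (283,218), and the short leg ends at about (293,80). The yaw is a few degrees. I'll fit the leg lines.

```bash
cat >> h.py <<'E'
def fit(f,m):
    v,u=np.nonzero(m);W=ray(f,np.c_[u,v],.048)[:,:2]
    # split by pixels: long leg = low x, short leg = low y
    lo=np.percentile(W[:,0],2);ri=np.percentile(W[:,1],2)
    L=W[(W[:,1]>ri+.035)&(W[:,0]<lo+.035)];S=W[(W[:,0]>lo+.035)&(W[:,1]<ri+.03)]
    def ln(p):
        a=cv2.fitLine(np.float32(p*1000),cv2.DIST_HUBER,0,.01,.01).ravel()
        return a[:2],a[2:]
    (dl,pl),(ds,ps)=ln(L),ln(S)
    dl=dl*np.sign(dl[1]);ds=ds*np.sign(ds[0])
    k=np.linalg.solve(np.c_[dl,-ds],ps-pl);X=pl+k[0]*dl   # centre lines meet: fixture (-35,-65)
    yl=np.degrees(np.arctan2(-dl[0],dl[1]));ys=np.degrees(np.arctan2(ds[1],ds[0]))
    print("yaws",yl,ys,"corner",X,"lens",((L*1000-X)@dl).max(),((S*1000-X)@ds).max(),len(L),len(S))
    w=np.radians((141*yl+96*ys)/237);Rz=np.array([[np.cos(w),-np.sin(w)],[np.sin(w),np.cos(w)]])
    o=X/1000-Rz@[-.035,-.065];print("yaw",np.degrees(w),"origin",o);E=BAR@Rz.T+o;print(E.round(4));return E
E
python3 - <<'E'
from h import *
for n,(a,b,c,d) in (("top",(180,252,220,298)),("scene",(205,280,230,328))):
    f=dict(np.load(f"pics/{n}0.npz"));z=cloud(f)[...,2]
    m=np.zeros((400,640),bool);m[a:b,c:d]=1
    if n=="top":
        m&=f["frame"].min(2)>222
    else: m&=(z>.0445)&(z<.052)
    k,l,st,_=cv2.connectedComponentsWithStats(m.astype(np.uint8));i=1+st[1:,4].argmax();print(n,st[i])
    fit(f,l==i)
E
```

```text
top [233 197  47  31 159]
yaws -4.1095033 -4.1942754 corner [537.7047    14.703392] lens 137.70851098953023 93.11177218397954 69 47
yaw -4.143841 origin [0.57731015 0.07700435]
[[0.5472 0.1464]
 [0.544  0.1015]
 [0.5408 0.0576]
 [0.5434 0.0196]
 [0.5826 0.0115]
 [0.6245 0.0084]]
scene [258 213  47  40 229]
yaws -4.0908504 -2.4933634 corner [537.1791    13.163017] lens 141.73589155592097 95.9734760640574 127 53
yaw -3.4437666 origin [0.57602033 0.07594323]
[[0.5451 0.1449]
 [0.5424 0.1   ]
 [0.5398 0.0561]
 [0.5428 0.0181]
 [0.5821 0.0105]
 [0.624  0.0079]]
```

step_arm:
  commands:
    - [[0,35,-29],[-0.11,0,0]]
    - [[0,70,-58],[-0.22,0,0]]
    - [[0,105,-87],[-0.33,0,0]]
    - [[0,140,-116],[-0.44,0,0]]
    - [[0,175,-145],[-0.55,0,0]]
    - [[0,210,-174],[-0.66,0,0]]
    - [[0,245,-203],[-0.77,0,0]]
    - [[0,245,-203],[-0.88,0,0]]
  fingers: 1
  force: 20

```text
t: 0.77
tcp_pos: [0.3619, -0.2201, 0.3039]
orientation: [0.7, 0.099, 0.7, -0.099]
ft_force: [0.5, -0.5, -0.3]
opening: 0.0003
```

```bash
cat >> h.py <<'E'
def goto(E,z,yaw=-4.1):
    from cell import readout
    from scipy.spatial.transform import Rotation as R
    s=readout.read_state();q=s["orientation"];M=R.from_quat(np.r_[q[1:],q[0]])
    w=np.radians(yaw);G=np.c_[[0,0,-1],[-np.sin(w),np.cos(w),0],[np.cos(w),np.sin(w),0]]
    sh=M.inv().apply(np.r_[E,z]-s["tcp_pos"])*1000;tr=(M.inv()*R.from_matrix(G)).as_rotvec()
    print("t",s["t"],"tcp",s["tcp_pos"].round(4),"ft",s["ft_force"].round(2),"op",round(s["opening"],4),"shift",sh.round(1),"turn",tr.round(3))
E
python3 -c "
from h import *
goto([.5466,.146],.20)"
```

```text
t 0.7667 tcp [ 0.3619 -0.2201  0.3039] ft [ 0.46 -0.54 -0.34] op 0.0003 shift [104.2 402.9  75.7] turn [-0.21   0.    -0.001]
```

step_arm:
  commands:
    - [[0,36,7],[-0.07,0,0]]
    - [[0,72,14],[-0.14,0,0]]
    - [[0,108,21],[-0.21,0,0]]
    - [[0,144,28],[-0.21,0,0]]
    - [[0,180,34],[-0.21,0,0]]
    - [[0,216,41],[-0.21,0,0]]
    - [[0,252,48],[-0.21,0,0]]
    - [[0,288,55],[-0.21,0,0]]

```text
t: 1.43
tcp_pos: [0.4963, 0.0393, 0.3037]
orientation: [0.706, 0.027, 0.707, -0.027]
ft_force: [0.5, -0.5, 1.2]
opening: 0.0001
```

```bash
python3 -c "
from h import *
goto([.5466,.146],.20)"
```

```text
t 1.4333 tcp [0.4963 0.0393 0.3037] ft [ 0.55 -0.51  1.19] op 0.0001 shift [103.7 110.3  41.9] turn [-0.006 -0.     0.   ]
```

step_arm:
  commands:
    - [[0,30,11],[-0.006,0,0]]
    - [[0,60,22],[-0.006,0,0]]
    - [[20,90,33],[-0.006,0,0]]
    - [[45,110,42],[-0.006,0,0]]
    - [[75,110,42],[-0.006,0,0]]
    - [[104,110,42],[-0.006,0,0]]
    - [[104,110,42],[-0.006,0,0]]
    - [[104,110,42],[-0.006,0,0]]

```text
t: 2.1
tcp_pos: [0.5457, 0.1437, 0.199]
orientation: [0.705, 0.025, 0.708, -0.026]
ft_force: [-0.7, -0.7, 0.5]
opening: -0.0
```

Run:
```python
from h import *
from cell import imaging
goto([.5466,.146],.15)
f=imaging.grab_frame("scene");g=imaging.grab_frame("top")
s=cv2.resize(f["frame"][130:280,210:350,::-1],None,fx=2.8,fy=2.8);t=cv2.resize(g["frame"][160:260,210:310,::-1],None,fx=3.9,fy=3.9)
h=min(len(s),len(t));cv2.imwrite("pics/a1.png",np.hstack([s[:h],t[:h]]))
```

```text
t 2.1 tcp [0.5457 0.1437 0.199 ] ft [-0.68 -0.74  0.52] op -0.0 shift [49.   2.4  0.9] turn [-0.    -0.003  0.001]
```

View pics/a1.png

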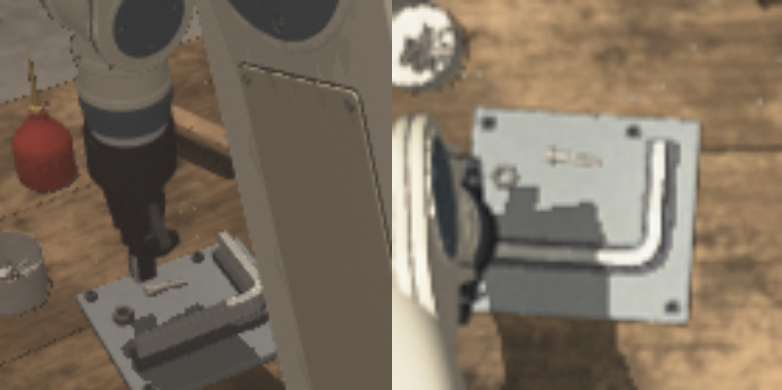

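The fingertip at crop (143,275) hangs above the free end of the long leg at about (140,335). The tin and nut are clear. I'll descend to just above contact.

step_arm:
  commands:
    - [[20,2,1],[0,0,0]]
    - [[40,2,1],[0,0,0]]
    - [[58,2,1],[0,0,0]]
    - [[68,2,1],[0,0,0]]
    - [[72,2,1],[0,0,0]]
    - [[72,2,1],[0,0,0]]
    - [[72,2,1],[0,0,0]]
    - [[72,2,1],[0,0,0]]

```text
t: 2.87
tcp_pos: [0.5482, 0.1457, 0.1292]
orientation: [0.707, 0.026, 0.706, -0.025]
ft_force: [0.3, -0.3, -1.1]
opening: 0.0
```

```bash
python3 -c "
from h import *
goto([.5466,.146],.1165)"
```

```text
t 2.8667 tcp [0.5482 0.1457 0.1292] ft [ 0.34 -0.3  -1.06] op 0.0 shift [12.7  0.2 -1.7] turn [-0.001  0.002 -0.   ]
```

step_arm:
  commands:
    - [[2,0,-1],[0,0,0]]
    - [[4,0,-1],[0,0,0]]
    - [[6,0,-1],[0,0,0]]
    - [[8,0,-1],[0,0,0]]
    - [[10,0,-1],[0,0,0]]
    - [[12,0,-1],[0,0,0]]
    - [[13,0,-1],[0,0,0]]
    - [[13,0,-1],[0,0,0]]

```text
t: 3.53
tcp_pos: [0.5466, 0.1458, 0.1148]
orientation: [0.707, 0.025, 0.707, -0.025]
ft_force: [-0.2, 0.6, 3.4]
opening: -0.0002
```

step_arm:
  commands:
    - [[0,0,0],[0,0,0]]
    - [[0,0,0],[0,0,0]]
    - [[0,0,0],[0,0,0]]
    - [[0,0,0],[0,0,0]]

```text
t: 3.87
tcp_pos: [0.5465, 0.1457, 0.115]
orientation: [0.707, 0.025, 0.707, -0.025]
ft_force: [-0.3, 0.5, 2.5]
opening: -0.0002
```

Run:
```python
from h import *
from cell import imaging,readout
goto([.5466,.146],.1165)
fs=[]
for i in range(4):
    g=imaging.grab_frame("top");s=readout.read_state();fs.append(np.r_[s["ft_force"],s["tcp_pos"]*1000])
print(np.array(fs).round(2))
f=imaging.grab_frame("scene");z=cloud(f)[...,2]
f0=dict(np.load("pics/scene0.npz"));z0=cloud(f0)[...,2]
m=np.zeros((400,640),bool);m[205:280,230:328]=1;m&=(z0>.045)&(z0<.052)
d=(z-z0)[m];d=d[abs(d)<.015];print("dz",len(d),np.median(d))
s=cv2.resize(f["frame"][200:280,230:330,::-1],None,fx=5,fy=5,interpolation=2);cv2.imwrite("pics/a2.png",s)
```

```text
t 3.8667 tcp [0.5465 0.1457 0.115 ] ft [-0.3   0.48  2.51] op -0.0002 shift [-1.5  0.3  0. ] turn [-0.  0. -0.]
[[-4.0000e-01  5.2000e-01  3.2900e+00  5.4655e+02  1.4576e+02  1.1496e+02]
 [ 4.0000e-02 -0.0000e+00  2.9400e+00  5.4656e+02  1.4573e+02  1.1495e+02]
 [-1.5600e+00 -0.0000e+00  3.1200e+00  5.4655e+02  1.4576e+02  1.1494e+02]
 [ 2.4000e-01  3.6000e-01  2.7900e+00  5.4657e+02  1.4575e+02  1.1494e+02]]
dz 64 -0.004941786885617697
```

View pics/a2.png

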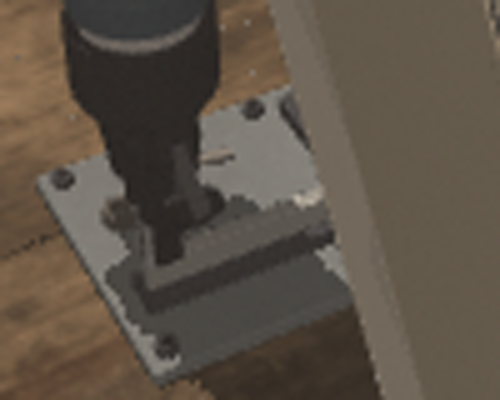

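The fingertip (crop 165,260) rests on the free end. The bar is pressed about 5–6 mm, going by force (~3 N), tip height and depth image, which is mid-range. I'll start the stroke along the tool's −y.

step_arm:
  commands:
    - [[0,-4,0],[0,0,0]]
    - [[0,-8,0],[0,0,0]]
    - [[0,-12,0],[0,0,0]]
    - [[0,-16,0],[0,0,0]]
    - [[0,-20,0],[0,0,0]]
    - [[0,-24,0],[0,0,0]]
    - [[0,-28,0],[0,0,0]]
    - [[0,-32,0],[0,0,0]]

```text
t: 4.78
tcp_pos: [0.5442, 0.1133, 0.1149]
orientation: [0.707, 0.026, 0.707, -0.025]
ft_force: [1.2, 2.2, 3.5]
opening: 0.0003
```

```bash
python3 -c "
from h import *
goto([.544,.1015],.1155)"
```

```text
t 4.7833 tcp [0.5442 0.1133 0.1149] ft [1.24 2.23 3.47] op 0.0003 shift [ -0.6 -11.8   0.6] turn [-0.001  0.    -0.   ]
```

Height is steady and on track.

step_arm:
  commands:
    - [[0,-4,0],[0,0,0]]
    - [[0,-8,0],[0,0,0]]
    - [[0,-12,0],[0,0,0]]
    - [[0,-16,0],[0,0,0]]
    - [[0,-20,0],[0,0,0]]
    - [[0,-24,0],[0,0,0]]
    - [[0,-28,0],[0,0,0]]
    - [[0,-32,0],[0,0,0]]

```text
t: 5.45
tcp_pos: [0.5419, 0.0815, 0.1149]
orientation: [0.707, 0.025, 0.707, -0.025]
ft_force: [-0.4, 2.4, 3.0]
opening: -0.0001
```

step_arm:
  commands:
    - [[0,-4,0],[0,0,0]]
    - [[0,-8,0],[0,0,0]]
    - [[0,-12,0],[0,0,0]]
    - [[0,-16,0],[0,0,0]]
    - [[0,-20,0],[0,0,0]]
    - [[0,-24,0],[0,0,0]]
    - [[0,-28,0],[0,0,0]]
    - [[0,-32,0],[0,0,0]]

```text
t: 6.12
tcp_pos: [0.5396, 0.0496, 0.1149]
orientation: [0.707, 0.025, 0.707, -0.025]
ft_force: [0.3, 2.8, 2.9]
opening: 0.0001
```

```bash
python3 -c "
from h import *
goto([.5390,.0327],.1155)
goto([.5434,.0196],.1155)"
```

```text
t 6.1167 tcp [0.5396 0.0496 0.1149] ft [0.3  2.83 2.87] op 0.0001 shift [ -0.6 -16.9   0.7] turn [-0. -0.  0.]
t 6.1167 tcp [0.5396 0.0496 0.1149] ft [0.3  2.83 2.87] op 0.0001 shift [ -0.6 -29.6   6. ] turn [-0. -0.  0.]
```

step_arm:
  commands:
    - [[0,-5,0],[0,0,0]]
    - [[0,-11,0],[0,0,0]]
    - [[0,-17,0.5],[0,0,0]]
    - [[0,-23,2],[0,0,0]]
    - [[0,-28.5,5],[0,0,0]]
    - [[0,-32,8.5],[0,0,0]]
    - [[0,-34,12.5],[0,0,0]]
    - [[0,-35,18],[0,0,0]]

```text
t: 6.78
tcp_pos: [0.5551, 0.0132, 0.1148]
orientation: [0.706, 0.025, 0.707, -0.026]
ft_force: [-1.4, 0.6, 3.0]
opening: -0.0
```

```bash
python3 -c "
from h import *
goto([.5826,.0115],.1155)
goto([.6245,.0084],.1155)"
```

```text
t 6.7833 tcp [0.5551 0.0132 0.1148] ft [-1.4   0.62  3.03] op -0.0 shift [-0.8  0.3 27.5] turn [-0.001 -0.001  0.   ]
t 6.7833 tcp [0.5551 0.0132 0.1148] ft [-1.4   0.62  3.03] op -0.0 shift [-0.8  0.3 69.6] turn [-0.001 -0.001  0.   ]
```

step_arm:
  commands:
    - [[0,0,4],[0,0,0]]
    - [[0,0,8],[0,0,0]]
    - [[0,0,12],[0,0,0]]
    - [[0,0,16],[0,0,0]]
    - [[0,0,20],[0,0,0]]
    - [[0,0,24],[0,0,0]]
    - [[0,0,28],[0,0,0]]
    - [[0,0,32],[0,0,0]]

```text
t: 7.45
tcp_pos: [0.5874, 0.0115, 0.1149]
orientation: [0.707, 0.025, 0.707, -0.025]
ft_force: [-1.8, -0.0, 4.1]
opening: 0.0002
```

step_arm:
  commands:
    - [[0,0,4],[0,0,0]]
    - [[0,0,8],[0,0,0]]
    - [[0,0,12],[0,0,0]]
    - [[0,0,16],[0,0,0]]
    - [[0,0,20],[0,0,0]]
    - [[0,0,24],[0,0,0]]
    - [[0,0,28],[0,0,0]]
    - [[0,0,32],[0,0,0]]

```text
t: 8.12
tcp_pos: [0.6193, 0.0091, 0.1149]
orientation: [0.707, 0.025, 0.707, -0.025]
ft_force: [-1.6, -0.3, 3.0]
opening: 0.0002
```

step_arm:
  commands:
    - [[0,0,2],[0,0,0]]
    - [[0,0,2],[0,0,0]]
    - [[0,0,2],[0,0,0]]
    - [[0,0,2],[0,0,0]]

```text
t: 8.45
tcp_pos: [0.6215, 0.0089, 0.1152]
orientation: [0.707, 0.025, 0.706, -0.025]
ft_force: [2.3, -0.8, 2.1]
opening: 0.0003
```

```bash
python3 -c "
from h import *
goto([.6245,.0084],.1155)"
```

```text
t 8.45 tcp [0.6215 0.0089 0.1152] ft [ 2.34 -0.75  2.14] op 0.0003 shift [-0.3 -0.3  3.1] turn [-0.     0.002  0.   ]
```

At the end point (3 mm off, still loaded). Lifting off.

step_arm:
  commands:
    - [[-3,0,0],[0,0,0]]
    - [[-7,0,0],[0,0,0]]
    - [[-15,0,0],[0,0,0]]
    - [[-35,0,0],[0,0,0]]
    - [[-65,0,0],[0,0,0]]
    - [[-100,0,0],[0,0,0]]
    - [[-130,0,0],[0,0,0]]
    - [[-150,0,0],[0,0,0]]

```text
t: 9.12
tcp_pos: [0.6209, 0.0091, 0.2688]
orientation: [0.708, 0.025, 0.706, -0.026]
ft_force: [-0.4, 0.8, 0.4]
opening: -0.0
```

step_arm:
  commands:
    - [[0,0,0],[0,0,0]]
    - [[0,0,0],[0,0,0]]
    - [[0,0,0],[0,0,0]]
    - [[0,0,0],[0,0,0]]

```text
t: 9.45
tcp_pos: [0.6204, 0.009, 0.2636]
orientation: [0.706, 0.026, 0.707, -0.025]
ft_force: [0.3, -0.7, 0.6]
opening: 0.0001
```

Run:
```python
from h import *
from cell import imaging
goto([.6245,.0084],.1155)
f=imaging.grab_frame("scene");z=cloud(f)[...,2]
f0=dict(np.load("pics/scene0.npz"));z0=cloud(f0)[...,2]
m=np.zeros((400,640),bool);m[205:280,230:328]=1;m&=(z0>.045)&(z0<.052)
d=(z-z0)[m];d=d[abs(d)<.015];print("bar dz",len(d),np.median(d))
g=imaging.grab_frame("top")
a=np.load("pics/top0.npz")["frame"]
c=lambda im:cv2.resize(im[140:290,150:450,::-1],(780,290))
cv2.imwrite("pics/e.png",np.vstack([c(a),c(g["frame"])]))
```

```text
t 9.45 tcp [0.6204 0.009  0.2636] ft [ 0.31 -0.69  0.63] op 0.0001 shift [148.1  -0.4   4.5] turn [-0.    -0.002 -0.   ]
bar dz 219 -0.0005847713052140532
```

View pics/e.png

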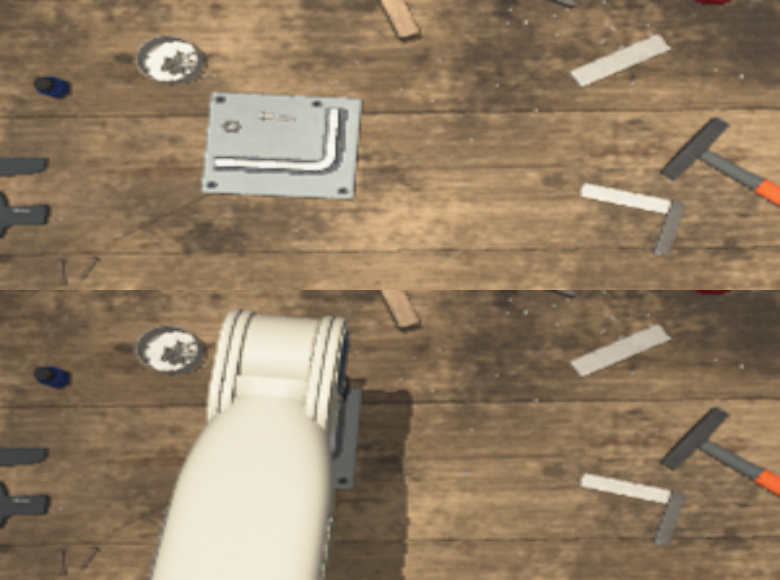

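The before/after pair shows the tin (170,60), bottle (52,87), flat bar, square and hammer all unmoved. The bar is back at rest, and the arm is clear and only covers the fixture from above.

```bash
python3 -c "
from cell import ticket
print(ticket.job_done())"
```

```text
the job is handed in; nothing more can be done
None
```

The stroke was done in one unbroken pass with closed fingertips, from the free end of the long leg, round the bend, to the free end of the short leg. I then lifted the tips about 15 cm clear and handed the job in at about 9.5 s on the robot's clock.

- **Pressure:** the upward force read 2–4 N throughout, and the tips sat about 6 mm below the rest height. The depth image at the start, the only one taken under load, put the bar about 5 mm down, against its 11 mm limit.
- **Position:** the tips stayed within 1–2 mm of the measured centre line and stopped 3 mm short of the end point. The two camera views disagreed by about 2 mm on the bar's position; I used mainly the top view.
- **After lift-off:** the bar was back to within 0.6 mm of rest by depth image. The force was back near zero, within sensor noise of about 1 N.
- **Loose things:** the tin, bottle, square, flat bar and hammer looked unmoved in the top view. The arm hid the nut and bolt there, so I did not check them after the stroke. The fingertips stayed on the bar, about 20 mm above the tops of both.

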